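# Close the bench press on a glued painting panel

## Robot

A 7-joint arm with a two-finger parallel gripper is mounted at the origin on the work surface. World frame = base frame: x ahead of the robot, y to its left, z up, the work surface at z = 0. Lengths are in m, angles in rad, forces in N, time in s.
With the tool pointing down it reaches from about 0.425 to 0.95 m from the base axis. Payload 4.7 kg.
Tool frame: the origin (TCP) lies between the finger pads; the fingertips stand 25 mm ahead of it and the grasp point (between the pads) lies 6 mm ahead of it; z points along the fingers, y is the line along which they close (so a half turn about z gives the same grasp; the last joint's range is limited). The gripper opens to 85 mm and grips with 20 to 120 N. Pads are 22 mm wide; open, the fingers measure 114 mm over their backs; the gripper's body (76 mm by 85 mm) begins 54 mm behind the grasp point. The pads swing forward as they close: fully open they stand 13 mm farther back than shut.
Start: joints at [-1.36, 0.469, -0.049, 1.532, 0.024, 1.141, -0.082], TCP at [0.16, 0.656, 0.225] pointing down, gripper open.
Joint ranges: [-2.59, 2.59], [-0.33, 1.99], [-1.39, 1.29], [0.1, 2.45], [-1.04, 4.18], [0.21, 1.99], [-2.66, 2.66]. Speed limits (rad/s): [2.57, 2.57, 3.14, 3.14, 3.14, 3.14, 3.14].

## Interface

Orientations are given as a 3x3 rotation matrix whose columns are the frame's x, y, z axes.
In Python, from rig import * gives the robot as it stands. Calls block until the motion is done:
- movep(position, orientation): joint-space move of the TCP to a pose.
- move_l(position, attitude=None, feed=0.15, until_force=None): straight line of the TCP; attitude=None keeps the orientation; feed is the mean speed in m/s. With until_force (N) it stops when the force on the tool has changed by that much, and returns True; else False.
- move_joints(angles): joint-space move.
- command_gripper(opening, newtons=None): finger opening in m; newtons is the grip in N (None keeps the last); returns when the fingers have stopped.
- sleep(seconds).
- inverse_kinematics(position, orientation): joint angles nearest the present ones, or None.
- sense(): the state.
- camera(name): name is "side" or "top"; returns (picture, depth): 420x560x3 uint8, red, green, blue; 420x560 float32, m along the optical axis (not along the pixel's ray), 0 where there is no reading.
- camera_params(name): a dict with "K" (3x3 intrinsics, pixels), "position" and "rotation" of the camera in the world. Camera axes: x right, y down, z forward; pixel columns grow to the right and rows downward; lengths in m; the calibration is good to about 2 mm. A picture is of the moment at which its call begins. camera_params takes no time and is no camera call.
A pose or a line that the arm cannot do raises Unreachable and nothing moves.
- finish_job(): hands the job in; it is judged then, once.
The state is a dict: "time_s": time; "joint_pos": joint angles; "qd": joint speeds; "joint_efforts": joint torques, N m; "position": TCP position; "tcp_rot": TCP orientation; "wrist_force": force on the tool from outside, world axes, zero at the start; "ft_torque": the same for the moment, N m; "finger_gap": finger opening in m; "gripper_force": force on a finger pad.
Only numpy, scipy, OpenCV 4.12 (cv2) and the standard library are available. Lean on these libraries where they do the work, as an engineer would, in place of code of your own. Each camera call takes 0.05 s, during which the arm holds its last target. There are 200 camera calls.

## Task

Close the bench press on the freshly glued painting panel: take the loose crank from its wooden block, seat it fully home on the screw's hex, which hides inside the collar on top of the press (feel for it with light pressure, do not force it), and wind clockwise until the rubber pad just meets the panel, then half a turn more and no further. Leave the crank standing on the screw, and do not shift the panel or disturb the cups.

Things in the scene. Friction and masses are not known exactly. Their poses are not given: they have to be found in the camera images.
- press: Bench press, fixed, grey cast iron with two steel columns. Origin: centre of the underside of its base (200 x 280 x 24 mm, long side along its y); z up. Columns at y = +-112 mm carry a crossbeam 60 mm wide along x, 276 mm long, its top 152 mm high (column nuts reach 173 mm). The screw, in the middle, is stiff to turn (about 0.30 N m, more as the pad is squeezed) and stays where it is left.
- drive (a point): Centre of the rim of the collar on the crossbeam, on the screw axis, 184 mm above the table; axes as the press. Collar 70 mm outside, 56 mm inside, 32 mm deep. Inside it stands the screw's steel hex, 32 mm across flats, 22 mm tall, its top 10 mm below the rim. Its angle is not measured. Clockwise from above lowers the platen 10 mm a turn; the hex does not rise or sink.
- crank: Loose steel crank with a black knob, about 0.5 kg, standing upright in its wooden block. Origin: centre of the hub's open lower end; z up along the hub, x along the arm to the knob. Hub 48 mm in diameter, 60 long; in its lower end a hex socket 33.5 mm across flats, 24 deep, two flats facing +-y. Fully home (hub standing on the beam) the origin is 32 mm below the collar's rim; resting unaligned on the hex about 10 mm below.
- crank_head (a point): Centre of the top of the crank's head, on the hub axis, 104 mm above the crank's origin; axes as the crank. The head is a steel block above the arm with two flats 24 mm apart (facing +-y), 34 mm long along x, 30 mm tall, good to grip from above. The arm below it is 26 mm wide, 14 mm thick.
- crank_knob (a point): Middle of the crank's knob, an upright black sleeve 25 mm in diameter, 56 mm tall, that spins freely on its pin; its axis is 80 mm from the hub axis. This point lies at x = 80, z = 106 mm in the crank's frame; axes as the crank. Seated, the crank has about 5 degrees of play on the hex either way.
- pad_face (a point): Centre of the underside of the black rubber pad (166 x 176 mm) under the platen of the press; it starts 5 to 10 mm above the panel.
- pad (a joint): How far the panel squeezes the rubber pad up into the platen, in m: 0 while the pad hangs free, at most 0.011; half a turn past first touch gives about 0.005. It pushes back 15 N per mm.
- panel: Glued painting panel lying loose on the press's base, plywood on a wooden cradle, 130 x 150 x 28 mm. Origin: centre of its underside.
- block: Fixed wooden block 100 x 100 x 45 mm with a round hole 54 mm wide and 30 mm deep in which the crank stands. Origin: centre of its underside.
- board: Round wooden board, 170 mm in diameter, 10 mm thick, fixed, with two cups on it. Origin: centre of its underside.
- cup_a: White paper cup, 76 mm wide, 95 mm tall, with a wooden stick standing out of it to 145 mm, on the round board. Origin: centre of its underside.
- cup_b: A second such paper cup with a stick on the round board. Origin: centre of its underside.
- cup_c: Clear plastic cup, 88 mm wide, 115 mm tall, on the table beyond the press. Origin: centre of its underside.

How it is judged:
On the way, in this order (a step that is already met when the one before it is completed fails the run):
1. the crank is seated fully home on the screw's hex (z of crank in the frame of drive below -0.028 m and horizontal distance between crank and drive below 0.004 m and angle between crank's own z axis and vertical below 0.1 rad), for 0.2 s.
2. the pad has met the panel and is squeezed about half a turn (at least 3 mm), with the crank still on the screw (all of step 1 and value of joint pad above 0.003 m), for 0.2 s.
At the end, for the whole second after the job is handed in: The crank stands at rest fully home on the hex (origin at least 28 mm below the rim, within 4 mm of the screw axis, tilt under 0.1 rad), the pad is squeezed 3 to 7.5 mm (about half a turn past touch), the panel lies within 6 mm of where it was, and the robot has let go (all of step 2 and value of joint pad below 0.0075 m and distance of panel from where it was at the start of the episode below 0.006 m and linear speed of crank below 0.02 m/s).
It fails at once if the crank is forced: pressed against the press with more than 40 N while it still rests on top of the hex or the collar (less than 12 mm below the rim) (contact force between crank and press above 40 N and z of crank in the frame of drive above -0.012 m).
It fails at once if the panel is crushed: the pad is squeezed more than 8 mm (value of joint pad above 0.008 m).
It fails at once if a cup is moved more than 20 mm or tipped (distance of any of cup_a, cup_b, cup_c from where it was at the start of the episode above 0.02 m or angle between any of cup_a, cup_b, cup_c's own z axis and vertical above 0.3 rad).
It also fails if it takes over 72 s, if anything falls off the work surface, if the arm or the gripper's body presses on something with over 40 N, if the wrist force passes 120 N, or if a joint passes its speed limit or range.

## Working session

There is one attempt and no reset: what is moved stays moved. The work goes in short steps, each a Python script; the robot and the scene stay as the last script left them, time stands still between calls to the robot, and variables do not carry over. Pictures are saved under pics/ and viewed, at most 10 in all, crops included, and the job is handed in when it is done.

```bash
ls; mkdir -p pics; python3 - <<'E'
from rig import *
import cv2,numpy as np
for n in("side","top"):
    p,d=camera(n); cv2.imwrite(f"pics/{n}0.png",p[:,:,::-1]); np.save(f"pics/{n}0.npy",d)
    print(n,camera_params(n))
s=sense();print(s["time_s"],s["position"],s["tcp_rot"],s["finger_gap"])
E
```

```text
pics
side {'K': array([[397.14714008,   0.        , 282.04665103],
       [  0.        , 397.14714008, 203.49036187],
       [  0.        ,   0.        ,   1.        ]]), 'position': array([-0.13090308, -0.18642671,  0.6414686 ]), 'rotation': array([[ 0.24901148, -0.52279884,  0.81527581],
       [-0.96843233, -0.14439706,  0.20319523],
       [ 0.0114932 , -0.84013741, -0.54225183]])}
top {'K': array([[459.0262702 ,   0.        , 282.95564483],
       [  0.        , 459.0262702 , 209.33987457],
       [  0.        ,   0.        ,   1.        ]]), 'position': array([ 0.47953182, -0.0112379 ,  1.13785778]), 'rotation': array([[ 0.02898151, -0.99155692,  0.12639203],
       [-0.99955034, -0.02972123, -0.00397028],
       [ 0.00769328, -0.12622014, -0.99197242]])}
0.1 [0.16016935 0.65516604 0.22398617] [[-9.71392300e-01  2.37480266e-01 -3.50165759e-04]
 [ 2.37480514e-01  9.71390781e-01 -1.71924706e-03]
 [-6.81394600e-05 -1.75322090e-03 -9.99998461e-01]] 0.08527776022957793
```

View pics/top0.png

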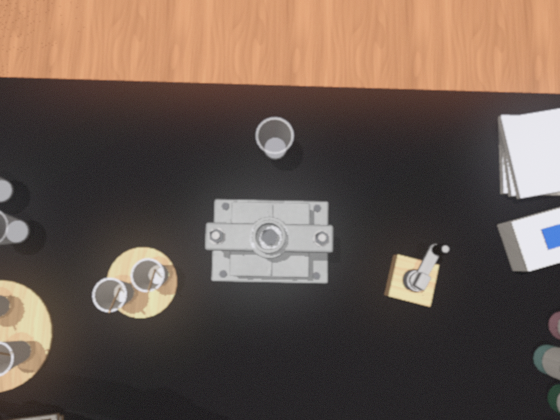

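View pics/side0.png

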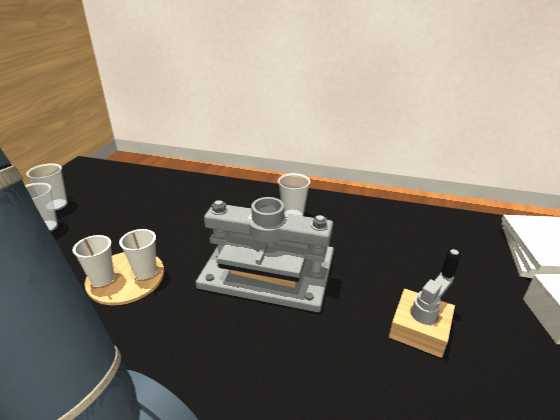

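The top view shows the press collar at about (270,237), the crank head at about (421,281), the knob at about (440,249), the board cups at about (148,275) and (110,295), and the clear cup at (275,138). The side view shows the collar at about (267,208) and the knob at (452,263). I'll enlarge the collar and the crank.

```bash
cat > h.py <<'E'
import numpy as np,cv2
from rig import *
def ray(n,u,v,z):
    c=camera_params(n);d=c["rotation"]@np.linalg.solve(c["K"],[u,v,1.]);p=c["position"]
    return p+d*(z-p[2])/d[2]
def cloud(n,d):
    c=camera_params(n);v,u=np.indices(d.shape)
    P=np.stack([u,v,np.ones_like(u)],-1)@np.linalg.inv(c["K"]).T*d[...,None]
    return P@c["rotation"].T+c["position"]
E
python3 - <<'E'
from h import *
t=cv2.imread("pics/top0.png")
a=cv2.resize(t[195:285,200:340],None,fx=5,fy=5,interpolation=3)
b=cv2.resize(t[235:315,375:465],None,fx=5.6,fy=5.6,interpolation=3)[:450]
b=np.clip(b*1.0,0,255).astype(np.uint8)
s=cv2.imread("pics/side0.png")
cv2.imwrite("pics/c1.png",a)
b2=cv2.resize(t[235:315,380:460],(400,400),interpolation=3);s2=cv2.resize(s[240:340,380:480],(400,400),interpolation=3)
cv2.imwrite("pics/c2.png",np.hstack([b2,s2]))
P=cloud("top",np.load("pics/top0.npy"))
for (lo,hi,u0,u1,v0,v1) in [(.179,.190,235,305,205,270),(.112,.126,400,440,260,300),(.145,.165,400,460,235,300),(.112,.17,395,460,235,300)]:
    Q=P[v0:v1,u0:u1].reshape(-1,3);Q=Q[(Q[:,2]>lo)&(Q[:,2]<hi)]
    print(lo,len(Q),Q.mean(0) if len(Q) else 0,Q.min(0) if len(Q) else 0,Q.max(0) if len(Q) else 0)
np.set_printoptions(precision=3,suppress=True)
for u,v in[(421,281),(440,249),(446,249),(270,237),(270,225),(395,295),(216,235),(321,239)]:print(u,v,P[v,u])
E
```

```text
0.179 318 [0.54433704 0.01448594 0.18381922] [ 0.51095762 -0.01908872  0.17930214] [0.57821199 0.04793139 0.18874804]
0.112 178 [ 0.45964862 -0.3253617   0.11882311] [ 0.44224074 -0.34320546  0.11202276] [ 0.47722889 -0.30977596  0.12309464]
0.145 84 [ 0.5299653  -0.36233435  0.15087073] [ 0.51925013 -0.37316313  0.14553168] [ 0.54063634 -0.35259657  0.15690173]
0.112 327 [ 0.49152757 -0.34086712  0.1295429 ] [ 0.44224074 -0.37316313  0.11202276] [ 0.54191963 -0.30977596  0.15690173]
421 281 [ 0.46  -0.323  0.121]
440 249 [ 0.53  -0.355  0.151]
446 249 [ 0.53  -0.367  0.154]
270 237 [0.543 0.01  0.174]
270 225 [0.57  0.012 0.151]
395 295 [ 0.424 -0.284  0.049]
216 235 [0.544 0.124 0.174]
321 239 [ 0.542 -0.097  0.171]
```

View pics/c1.png

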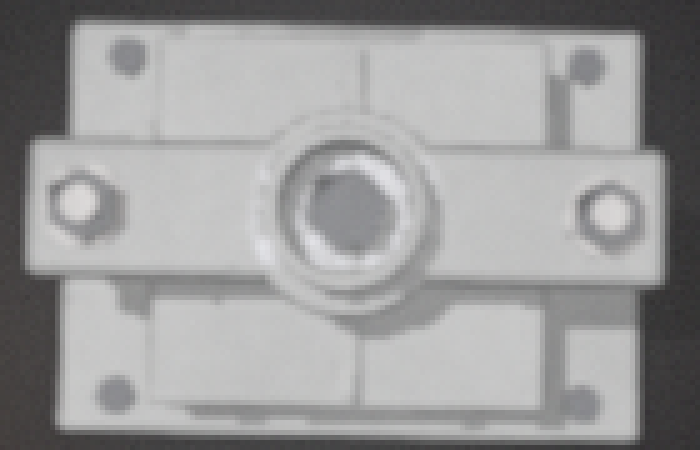

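View pics/c2.png

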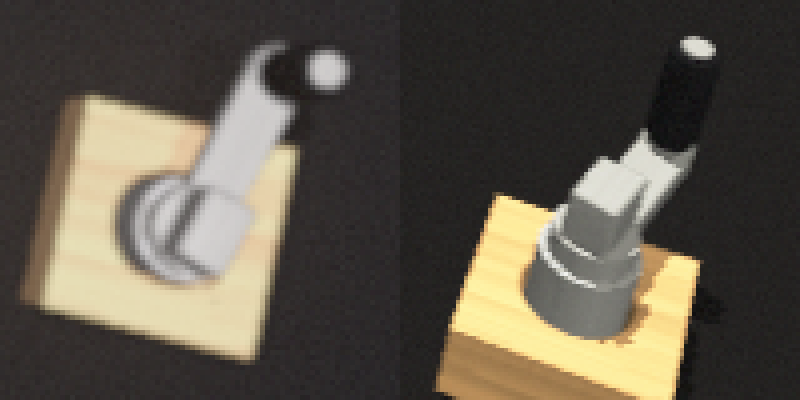

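Crop 1 shows the dark hex top inside the collar, centred at about top-image pixel (270.5,237.5), with vertices roughly up and down. Crop 2 shows the head top face centred at about (423.6,281) and the knob top at (445.4,249), so the arm's yaw is about -28°. Next I'll fit the hex's angle and check the head and knob positions.

```bash
python3 - <<'E'
from h import *
from scipy.optimize import minimize
np.set_printoptions(precision=4,suppress=True)
print("head",ray("top",423.6,281,.119),"knob",ray("top",445.4,249,.149), "side head",ray("side",380+605/4-100,240+172/4,.119),"side knob",ray("side",380+298/4,240+48/4,.149))
g=cv2.cvtColor(cv2.imread("pics/top0.png"),6).astype(float)
c=camera_params("top")
def proj(P):
    q=(P-c["position"])@c["rotation"]; q=q@c["K"].T; return q[:,:2]/q[:,2:]
S=8
G=cv2.resize(g[215:265,245:300],None,fx=S,fy=S,interpolation=cv2.INTER_CUBIC)
def poly(x,y,a,r):
    th=np.radians(a+30+60*np.arange(6)); P=np.c_[x+r*np.cos(th),y+r*np.sin(th),np.full(6,.174)]
    p=((proj(P)-[245,215]+.5)*S-.5); m=np.zeros(G.shape,np.uint8); cv2.fillPoly(m,[np.round(p*16).astype(int)],1,shift=4); return m>0
R=16/np.cos(np.pi/6)/1000
best=[]
for x in np.arange(.536,.553,.001):
  for y in np.arange(.006,.023,.001):
    for a in range(-30,30,3):
      i=poly(x,y,a,R*.93); o=poly(x,y,a,R*1.15)&~poly(x,y,a,R*1.03)
      best.append((abs(G[o].mean()-G[i].mean())-.5*G[i].std(),x,y,a))
best.sort(reverse=True)
for b in best[:12]:print(np.array(b))
m=np.load("pics/top0.npy")
P=cloud("top",m)
Q=P[205:270,235:305].reshape(-1,3);Q=Q[(Q[:,2]>.179)&(Q[:,2]<.19)]
print("collar",cv2.fitEllipse(Q[:,:2].astype(np.float32)), (Q.min(0)+Q.max(0))/2)
Q=P[255:305,400:440].reshape(-1,3);Q=Q[(Q[:,2]>.116)&(Q[:,2]<.124)]
print("headrect",cv2.minAreaRect(Q[:,:2].astype(np.float32)*1000))
E
```

```text
head [ 0.4598 -0.3291  0.119 ] knob [ 0.5299 -0.3674  0.149 ] side head [ 0.4641 -0.3267  0.119 ] side knob [ 0.5306 -0.3673  0.149 ]
[35.5683  0.544   0.012  21.    ]
[35.4829  0.544   0.013  21.    ]
[35.4356  0.544   0.012  18.    ]
[35.2577  0.544   0.013  12.    ]
[35.1905  0.544   0.013  18.    ]
[35.0919  0.544   0.012  12.    ]
[35.0379  0.544   0.013  15.    ]
[35.0329  0.544   0.012  24.    ]
[34.9867  0.544   0.012  15.    ]
[34.9578  0.545   0.013  12.    ]
[34.9543  0.545   0.013  21.    ]
[34.767  0.545  0.013 15.   ]
collar ((0.5442228317260742, 0.014379282481968403), (0.06307926028966904, 0.06343851238489151), 129.43211364746094) [0.5446 0.0144 0.184 ]
headrect ((459.5616149902344, -326.2633972167969), (24.483015060424805, 33.60529708862305), 59.472965240478516)
```

```bash
cat >> h.py <<'E'
def Rz(deg):
    a=np.radians(deg);c,s=np.cos(a),np.sin(a)
    return np.array([[c,s,0],[s,-c,0],[0,0,-1.]])
E
python3 - <<'E'
from h import *
np.set_printoptions(precision=2,suppress=True)
for nm,p,ys in (("g",(.46,-.3275,.119),(-30,150)),("gu",(.46,-.3275,.31),(-30,150)),("s",(.544,.0138,.30),range(-192,200,60)),("s",(.544,.0138,.256),range(-192,200,60))):
    for y in ys:
        print(nm,y,inverse_kinematics(np.array(p),Rz(y)))
E
```

```text
g -30 [-0.23  0.66  1.11  1.95 -0.71  1.   -0.87]
g 150 [-0.13  0.56  0.93  1.94 -0.56  0.92  2.13]
gu -30 [-0.3   0.36  1.12  1.73 -0.34  1.27 -1.19]
gu 150 [ 0.27  0.22  0.33  1.7  -0.08  1.23  1.67]
s -192 [-0.59  0.21  0.59  1.77 -0.12  1.2   1.39]
s -132 [-0.46  0.2   0.43  1.77 -0.09  1.2   2.4 ]
s -72 [-0.98  0.31  1.12  1.79 -0.3   1.23 -2.6 ]
s -12 [-0.82  0.24  0.87  1.78 -0.2   1.21 -1.66]
s 48 [-0.72  0.22  0.74  1.78 -0.16  1.2  -0.66]
s 108 [-0.65  0.21  0.65  1.77 -0.14  1.2   0.36]
s 168 [-0.59  0.21  0.59  1.77 -0.12  1.2   1.39]
s -192 [-0.56  0.24  0.56  1.83 -0.14  1.11  1.41]
s -132 [-0.43  0.23  0.39  1.83 -0.1   1.1   2.41]
s -72 [-0.96  0.37  1.12  1.85 -0.37  1.15 -2.54]
s -12 [-0.82  0.3   0.9   1.84 -0.26  1.12 -1.61]
s 48 [-0.7   0.27  0.74  1.84 -0.2   1.11 -0.63]
s 108 [-0.62  0.25  0.64  1.84 -0.17  1.11  0.39]
s 168 [-0.56  0.24  0.56  1.83 -0.14  1.11  1.41]
```

```bash
python3 - <<'E'
from h import *
np.set_printoptions(precision=3,suppress=True)
p=sense()["position"]; 
move_l([p[0],p[1],.33],feed=.3)
movep(np.array([.46,-.3275,.27]),Rz(150)); print(sense()["joint_pos"],sense()["time_s"])
command_gripper(.06)
move_l([.46,-.3275,.16],feed=.15)
a,d=camera("side"); cv2.imwrite("pics/s1.png",cv2.resize(a[200:340,350:530,::-1],None,fx=4,fy=4,interpolation=3))
E
```

```text
[ 0.272  0.253  0.332  1.759 -0.09   1.144  1.681] 4.1833
```

View pics/s1.png

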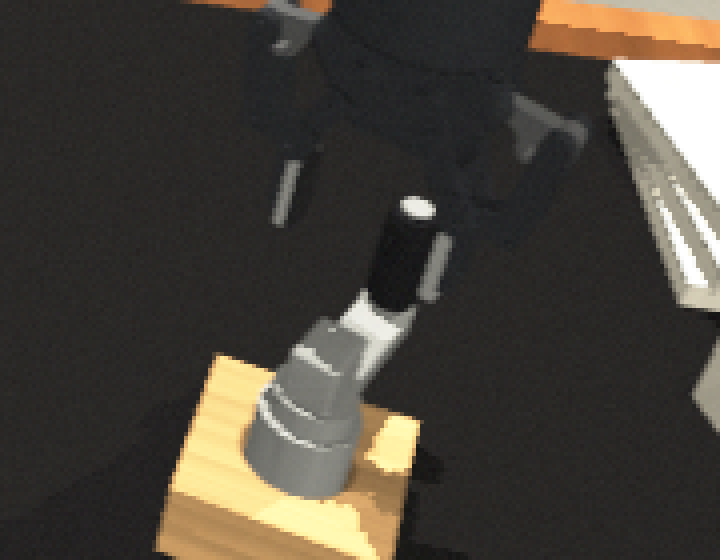

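The fingers (crop pixels (285,190) and (435,265)) straddle the head's flats, with the head top at about (330,340). I'll descend and grip.

```bash
python3 - <<'E'
from h import *
np.set_printoptions(precision=3,suppress=True)
print(move_l([.46,-.3275,.118],feed=.08,until_force=15))
command_gripper(.0,100); s=sense(); print(s["finger_gap"],s["gripper_force"],s["wrist_force"],s["ft_torque"],s["position"])
move_l([.46,-.3275,.30],feed=.12)
s=sense(); print(s["finger_gap"],s["wrist_force"],s["ft_torque"],s["time_s"])
movep(np.array([.544,.0138,.310]),Rz(228)); s=sense(); print(s["joint_pos"],s["position"],s["time_s"])
print(s["tcp_rot"])
a,d=camera("side"); b,_=camera("top")
cv2.imwrite("pics/s2.png",np.hstack([cv2.resize(x,None,fx=2,fy=2,interpolation=3) for x in (a[90:290,180:380,::-1],b[140:340,170:370,::-1])]))
E
```

```text
False
-0.00027547315748321796 0.0 [ 0.05  -0.388 -0.183] [ 0.032  0.014 -0.005] [ 0.46  -0.327  0.118]
-2.2319319363053426e-05 [ 1.3   -0.366  0.52 ] [-0.034  0.034 -0.02 ] 8.4333
[-0.076  0.19  -0.028  1.73   0.007  1.222  2.299] [0.544 0.012 0.31 ] 9.7583
[[-0.672 -0.741 -0.   ]
 [-0.741  0.672 -0.001]
 [ 0.001 -0.001 -1.   ]]
```

View pics/s2.png

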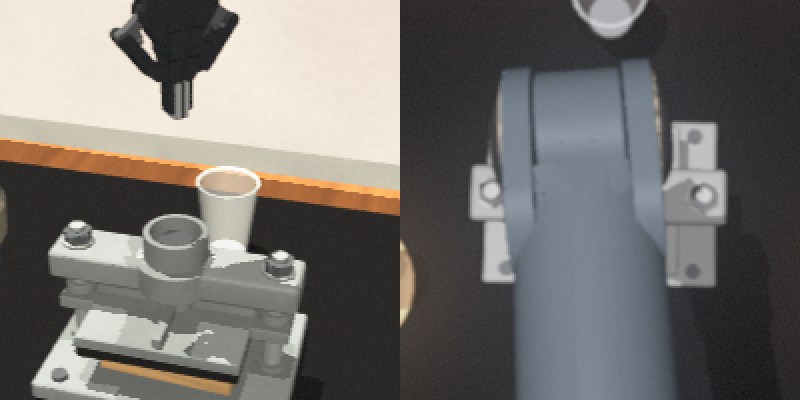

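The fingers closed on nothing: in the left half they are shut and empty, at crop pixel (178,115). I'll check where the crank is and where the fingers were in the last view.

```bash
python3 - <<'E'
from h import *
np.set_printoptions(precision=3,suppress=True)
print("fingermid",ray("side",350+355/4,200+262/4,.138),ray("side",350+355/4,200+262/4,.133))
c=camera_params("side")
for P in([.46,-.3275,.138],[.46,-.3275,.119],[.53,-.367,.149]):
    q=c["K"]@(c["rotation"].T@(np.array(P)-c["position"]));q=q[:2]/q[2];print(q,(q-[350,200])*4)
a,d=camera("side"); b,e=camera("top")
P=cloud("top",e)
Q=P[255:305,400:440].reshape(-1,3);Q=Q[(Q[:,2]>.110)&(Q[:,2]<.124)]
print("headrect",len(Q),Q.mean(0),cv2.minAreaRect(Q[:,:2].astype(np.float32)*1000) if len(Q) else 0)
cv2.imwrite("pics/s3.png",np.hstack([cv2.resize(x,None,fx=4,fy=4,interpolation=3) for x in (a[240:340,380:480,::-1],b[235:335,375:475,::-1])]))
E
```

```text
fingermid [ 0.495 -0.338  0.138] [ 0.501 -0.34   0.133]
[434.09  277.019] [336.359 308.076]
[431.845 284.599] [327.379 338.397]
[454.391 252.179] [417.564 208.714]
headrect 178 [ 0.46  -0.325  0.119] ((459.6656188964844, -326.25018310546875), (25.614971160888672, 33.987186431884766), 61.21099090576172)
```

View pics/s3.png

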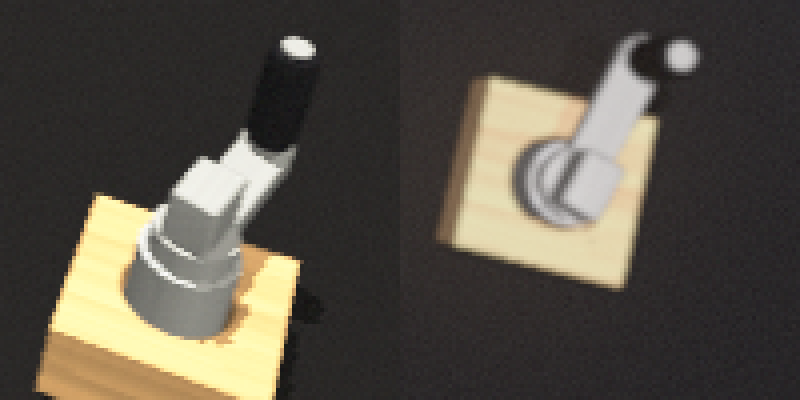

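The crank hasn't moved. The earlier ray suggests the fingertips are higher than the stated geometry, so I'll measure them with the depth image.

```bash
python3 - <<'E'
from h import *
np.set_printoptions(precision=3,suppress=True)
a,d=camera("side"); P=cloud("side",d); s=sense(); print(s["position"],s["finger_gap"],s["tcp_rot"][:,2],s["joint_pos"])
Q=P[90:160,230:310].reshape(-1,3); Q=Q[(abs(Q[:,0]-.54)<.08)&(abs(Q[:,1])<.1)]
o=np.argsort(Q[:,2])
print(len(Q),Q[o[:12]])
for z in np.arange(.26,.36,.01):
    k=Q[(Q[:,2]>z)&(Q[:,2]<z+.01)]
    if len(k):print(z,len(k),k.min(0),k.max(0))
E
```

```text
[0.544 0.013 0.31 ] -7.049629065531682e-05 [-0. -0. -1.] [-0.076  0.19  -0.029  1.73   0.006  1.222  2.3  ]
2137 [[0.54  0.016 0.317]
 [0.536 0.011 0.317]
 [0.536 0.007 0.317]
 [0.545 0.021 0.318]
 [0.537 0.013 0.318]
 [0.54  0.018 0.318]
 [0.54  0.    0.318]
 [0.539 0.002 0.318]
 [0.532 0.008 0.319]
 [0.539 0.014 0.319]
 [0.535 0.01  0.319]
 [0.536 0.003 0.32 ]]
0.31000000000000005 12 [0.532 0.    0.317] [0.545 0.021 0.32 ]
0.32000000000000006 63 [ 0.528 -0.004  0.32 ] [0.55  0.023 0.33 ]
0.33000000000000007 76 [ 0.528 -0.003  0.33 ] [0.549 0.023 0.34 ]
0.3400000000000001 76 [ 0.527 -0.004  0.34 ] [0.553 0.023 0.35 ]
0.3500000000000001 76 [ 0.523 -0.009  0.35 ] [0.556 0.025 0.36 ]
```

The closed fingertips measure z≈0.317 while the TCP reads 0.310. By the stated geometry they should be at 0.285, so the real tool stands about 32 mm higher than reported. The lateral position agrees within about 2 mm. I'll apply a z correction and redo the grasp with a force guard.

```bash
echo 'ZO=-.032  # commanded z = true TCP z + ZO (tool measured 32 mm higher than reported)' >> h.py; python3 - <<'E'
from h import *
np.set_printoptions(precision=3,suppress=True)
movep(np.array([.46,-.3265,.22]),Rz(150)); command_gripper(.06)
move_l([.46,-.3265,.13],feed=.2)
print(move_l([.46,-.3265,.119+ZO],feed=.06,until_force=8))
s=sense();print(s["position"],s["wrist_force"])
command_gripper(.0,100); s=sense(); print(s["finger_gap"],s["gripper_force"],s["wrist_force"],s["ft_torque"],s["position"])
if s["finger_gap"]>.018:
    move_l([.46,-.3265,.20],feed=.1)
    s=sense(); print(s["finger_gap"],s["wrist_force"],s["ft_torque"],s["position"],s["time_s"],s["joint_pos"])
a,d=camera("side"); cv2.imwrite("pics/s4.png",cv2.resize(a[140:340,350:550,::-1],None,fx=3,fy=3,interpolation=3)[:600])
E
```

```text
False
[ 0.46  -0.327  0.087] [ 0.284 -0.441  0.012]
0.0220912841944174 97.94287204742432 [-1.483  1.054  4.47 ] [0.166 0.26  0.031] [ 0.46  -0.327  0.088]
0.022379065792688016 [-0.858  0.656 -3.953] [ 0.031 -0.012  0.049] [ 0.46  -0.326  0.199] 15.1417 [ 0.259  0.32   0.357  1.848 -0.131  0.998  1.717]
```

View pics/s4.png

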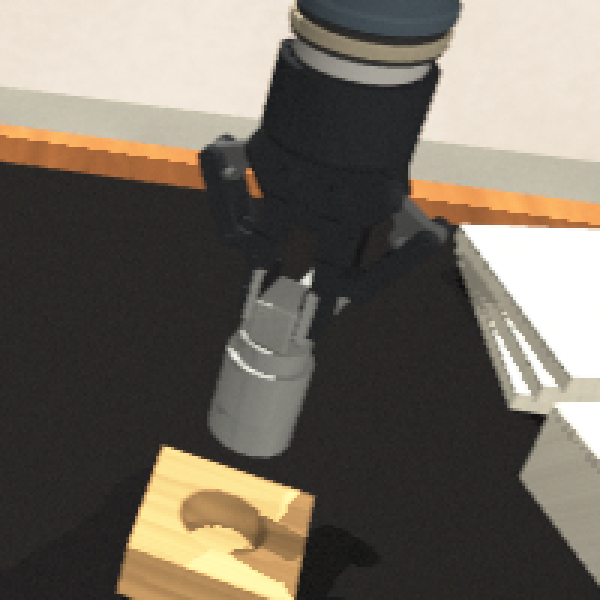

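The crank is held upright by its head, with the hub bottom visible at crop (250,445) and the block empty. The crank's origin is at TCP z − 0.0725. Now to go above the collar and feel downward.

```bash
cat >> h.py <<'E'
OZ=.0725   # crank origin z = reported TCP z - OZ
def st(t=""):
    s=sense(); print(t,"dz",round(1000*(s["position"][2]-OZ-.184),1),"xy",s["position"][:2].round(4),"F",s["wrist_force"].round(1),"T",s["ft_torque"].round(2),"gap",round(s["finger_gap"],4),"q7",round(s["joint_pos"][6],2),"t",round(s["time_s"],1)); return s
E
python3 - <<'E'
from h import *
x,y=.5445,.0143
move_l([.46,-.3265,.30],feed=.25)
movep(np.array([x,y,.30]),Rz(228)); st()
move_l([x,y,.184+OZ+.004],feed=.1); st("above")
r=move_l([x,y,.184+OZ-.015],feed=.02,until_force=6); print(r); sleep(.1); st("touch")
E
```

```text
dz 43.0 xy [0.5445 0.012 ] F [-0.1  0.3 -5. ] T [-0.08 -0.03 -0.06] gap 0.0225 q7 2.31 t 17.1
above dz 4.2 xy [0.5448 0.0138] F [-0.3  0.5 -3.4] T [-0.06  0.    0.01] gap 0.0222 q7 2.31 t 17.6
True
touch dz -10.6 xy [0.5444 0.0142] F [ 1.  -0.3  6.2] T [ 0.04 -0.02 -0.01] gap 0.0226 q7 2.31 t 18.4
```

It rests on the hex at -10.6 mm, inside the collar as expected. Next I'll feel the collar wall to centre it.

```bash
python3 - <<'E'
from h import *
x,y=.5445,.0143; z=.184+OZ-.007
move_l([x,y,z],feed=.05)
def touch(d):
    d=np.array(d); r=move_l([x+d[0]*.008,y+d[1]*.008,z],feed=.02,until_force=5)
    p=st(f"{d} {r}")["position"]; move_l([x,y,z],feed=.05); return p
a=touch([1,0]);b=touch([-1,0]); x=(a[0]+b[0])/2
c=touch([0,1]);e=touch([0,-1]); y=(c[1]+e[1])/2
a=touch([1,0]) ;b=touch([-1,0]); x=(a[0]+b[0])/2
print("centre",x,y,"half",(a[0]-b[0])/2,(c[1]-e[1])/2)
move_l([x,y,z],feed=.05)
print(move_l([x,y,.184+OZ-.018],feed=.02,until_force=6)); st("touch")
E
```

```text
[1 0] True dz -9.3 xy [0.549  0.0143] F [-0.3 -0.2 -4.2] T [-0.02 -0.03 -0.01] gap 0.022 q7 2.31 t 19.1
[-1  0] True dz -7.4 xy [0.5399 0.0141] F [ 3.4  0.4 -2.7] T [-0.01 -1.01 -0.01] gap 0.0223 q7 2.31 t 19.7
[0 1] False dz -7.2 xy [0.5442 0.0208] F [ 0.4 -5.5 -6.5] T [-1.57 -0.01  0.05] gap 0.022 q7 2.29 t 20.5
[ 0 -1] True dz -7.8 xy [0.5441 0.0102] F [ 1.3  2.  -4.2] T [ 0.44 -0.46  0.03] gap 0.0228 q7 2.32 t 21.2
[1 0] True dz -9.0 xy [0.5498 0.0151] F [-0.6  0.2 -5.2] T [-0.04 -0.06  0.  ] gap 0.0221 q7 2.31 t 21.9
[-1  0] True dz -7.4 xy [0.5408 0.0153] F [ 2.7 -0.1 -2.7] T [ 0.05 -1.05  0.03] gap 0.0223 q7 2.31 t 22.5
centre 0.5453023720433292 0.015494931208474524 half 0.00446966682027794 0.005280703658128804
True
touch dz -11.2 xy [0.5456 0.0153] F [ 2.3 -0.8 -4.1] T [-0.13 -0.93 -0.01] gap 0.0223 q7 2.31 t 23.4
```

```bash
python3 - <<'E'
from h import *
x,y=.5445,.0143
def go(x,y,dz,yaw,feed=.03): move_l([x,y,.184+OZ+dz/1000],Rz(yaw),feed=feed)
# wall map: moderate torque readings
for dx,dy in((4,0),(6,0),(-4,0),(-6,0),(0,4),(0,6),(0,-4),(0,-6)):
    go(x+dx/1000,y+dy/1000,-7,228,.04); st((dx,dy)); 
    if abs(dx+dy)==6: go(x,y,-7,228,.05)
E
```

```text
(4, 0) dz -7.2 xy [0.5478 0.0142] F [ 0.6 -0.1 -3.9] T [-0.03 -0.01  0.02] gap 0.0222 q7 2.31 t 23.7
(6, 0) dz -7.5 xy [0.5494 0.0143] F [-3.1  0.6 -2.8] T [-0.01  0.92 -0.03] gap 0.0224 q7 2.31 t 23.9
(-4, 0) dz -6.9 xy [0.5405 0.0143] F [-0.8  0.2 -5.7] T [-0.02 -0.05  0.03] gap 0.0224 q7 2.31 t 24.5
(-6, 0) dz -6.7 xy [0.5393 0.0142] F [ 1.9  0.7 -5.5] T [-0.11 -0.67  0.06] gap 0.0223 q7 2.3 t 24.7
(0, 4) dz -7.1 xy [0.5443 0.0189] F [ 0.6 -0.5 -4.7] T [-0.04  0.02  0.04] gap 0.0224 q7 2.3 t 25.2
(0, 6) dz -7.0 xy [0.5444 0.0202] F [-0.   0.2 -5.6] T [-0.16  0.07  0.02] gap 0.0221 q7 2.29 t 25.5
(0, -4) dz -7.0 xy [0.5446 0.0104] F [-0.   0.1 -5.6] T [0.14 0.04 0.01] gap 0.0224 q7 2.31 t 26.0
(0, -6) dz -6.9 xy [0.5445 0.0097] F [-1.1  3.9 -3.6] T [1.23 0.18 0.03] gap 0.0225 q7 2.32 t 26.2
```

The wall readings put the centre at about (0.5443, 0.0153). I'll press lightly there and turn slowly to find the hex.

```bash
cat >> h.py <<'E'
CX,CY=.5443,.0153
def go(x,y,dz,yaw,feed=.03): move_l([x,y,.184+OZ+dz/1000],Rz(yaw),feed=feed)
E
python3 - <<'E'
from h import *
go(CX,CY,-8,228)
print(move_l([CX,CY,.184+OZ-.018],feed=.02,until_force=6)); s=st("touch")
zc=s["position"][2]
q0=s["joint_pos"].copy()
# hold light pressure, sweep yaw
go(CX,CY,-12,228)
s=st("press")
q0=inverse_kinematics(np.array([CX,CY,.184+OZ-.012]),Rz(228))
print("ik q7",q0[6])
for d in (4,8,12,16,20,-4,-8,-12,-16):
    q=q0.copy(); q[6]=q0[6]+np.radians(d)
    if q[6]>2.62: continue
    move_joints(q); s=st(d)
    if s["wrist_force"][2]>30: break
    if s["position"][2]-OZ-.184<-.0118 and s["wrist_force"][2]<0: print("dropped?"); break
E
```

```text
False
touch dz -18.3 xy [0.5443 0.0152] F [ 0.1  0.6 -5.6] T [ 0.01 -0.08 -0.05] gap 0.0222 q7 2.3 t 27.4
press dz -11.5 xy [0.5443 0.0153] F [-0.5  0.3 -4.5] T [-0.09  0.1  -0.03] gap 0.0222 q7 2.3 t 27.8
ik q7 2.304323199363673
4 dz -11.7 xy [0.5443 0.0153] F [-0.7  1.  -2. ] T [ 0.03  0.23 -0.09] gap 0.0223 q7 2.37 t 28.0
8 dz -11.8 xy [0.5443 0.0154] F [-1.5  0.5 -1.9] T [ 0.01  0.32 -0.17] gap 0.0227 q7 2.44 t 28.3
12 dz -11.8 xy [0.5443 0.0154] F [-2.   0.3 -1.5] T [ 0.06  0.41 -0.22] gap 0.0224 q7 2.51 t 28.5
16 dz -11.8 xy [0.5442 0.0154] F [-1.4  0.2 -1.1] T [ 0.06  0.51 -0.18] gap 0.0224 q7 2.58 t 28.8
dropped?
```

It went straight in to -18.3 mm, then my own search lifted it again. Now to push down from here.

```bash
python3 - <<'E'
from h import *
r=move_l([CX,CY,.184+OZ-.0335],feed=.025,until_force=9); s=st(r)
if s["position"][2]-OZ-.184>-.028:
    go(CX,CY,-10,228); st("up")
    r=move_l([CX,CY,.184+OZ-.0335],feed=.025,until_force=9); s=st(r)
E
```

```text
True dz -12.5 xy [0.5441 0.0154] F [-0.5 -0.5  2.4] T [-0.07  0.1  -0.14] gap 0.0222 q7 2.58 t 29.1
up dz -10.8 xy [0.5441 0.0153] F [ 0.9 -0.6 -6.1] T [-0.05 -0.11  0.11] gap 0.0222 q7 2.32 t 29.5
True dz -31.9 xy [0.5444 0.0151] F [ 0.  -0.7  5.7] T [0.01 0.16 0.14] gap 0.0222 q7 2.32 t 30.3
```

Seated at -31.9 mm. Next is the first stroke clockwise (q7 decreasing), logging torque as it goes.

```bash
python3 - <<'E'
from h import *
a,d=camera("side"); cv2.imwrite("pics/w0.png",a[:,:,::-1])
q0=inverse_kinematics(np.array([CX,CY,.184+OZ-.0316]),Rz(228)); print(q0[6])
q=q0.copy(); s=sense()
tgt=np.append(np.arange(q0[6]-.4,-2.5,-.4),-2.5)
for t in tgt:
    q[6]=t; move_joints(q); s=sense(); print(round(np.degrees(q0[6]-s["joint_pos"][6])),s["ft_torque"].round(2),s["wrist_force"].round(1),round(s["time_s"],1))
    if abs(s["wrist_force"]).max()>40: break
st()
a,d=camera("side"); cv2.imwrite("pics/w1.png",a[:,:,::-1])
w0=cv2.imread("pics/w0.png")
cv2.imwrite("pics/w01.png",np.vstack([cv2.resize(x[195:305,190:340],None,fx=5,fy=2.7,interpolation=3) for x in(w0,a[:,:,::-1])]))
E
```

```text
2.3157297438921916
23 [-0.14 -0.34 -0.03] [ 1.  -0.6 -2.9] 30.8
46 [-0.36 -0.57  0.05] [ 2.  -1.7 -4.5] 31.3
69 [-0.68 -0.81  0.04] [ 3.4 -2.5 -5.4] 31.8
91 [-1.05 -0.97 -0.05] [ 3.6 -3.5 -5.9] 32.2
114 [-1.14 -0.95 -0.05] [ 4.3 -4.2 -6.5] 32.7
137 [-1.24 -0.88 -0.01] [ 2.7 -4.5 -4.6] 33.2
160 [-1.38 -0.72 -0.01] [ 2.6 -5.5 -5.7] 33.6
183 [-1.42 -0.52 -0.06] [ 1.9 -5.  -4.3] 34.1
206 [-1.52 -0.28 -0.06] [ 0.4 -4.3 -3.6] 34.6
229 [-1.49  0.04 -0.03] [-0.1 -5.4 -3.7] 35.0
252 [-1.46  0.36  0.  ] [-2.1 -5.  -2. ] 35.5
275 [-1.32  0.65 -0.03] [-1.9 -4.3 -2.7] 36.0
276 [-1.34  0.67  0.16] [-1.7 -4.5 -1.3] 36.2
 dz -31.8 xy [0.5434 0.0151] F [-1.7 -4.5 -1.3] T [-1.34  0.67  0.16] gap 0.0223 q7 -2.49 t 36.2
```

View pics/w01.png

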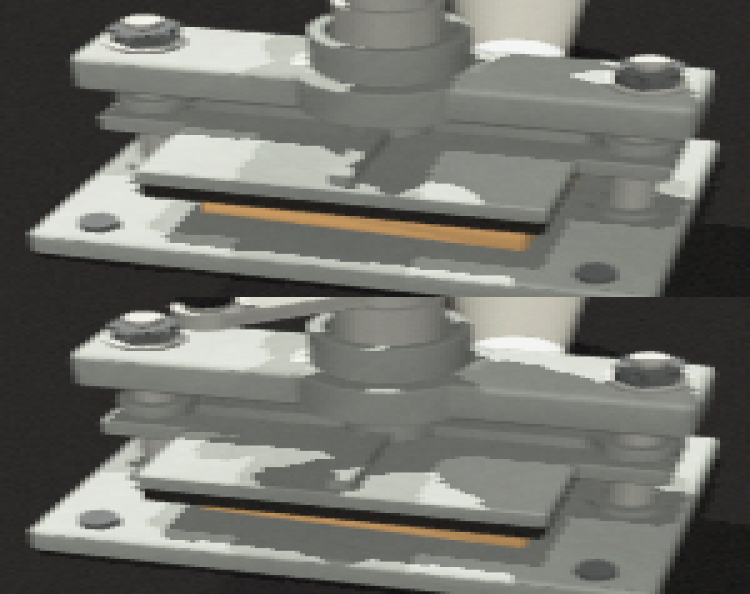

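The top half is before the stroke and the bottom half after: the platen has come down, and the orange strip of panel under the black pad (crop (360,220), then (360,520)) has thinned but is still visible. I'll measure the pad's band and bottom edge at subpixel level.

```bash
cat >> h.py <<'E'
def band(f):
    g=cv2.imread(f)[:,:,2].astype(float); cx,cy=.5437,.0143; R=[]
    for u in range(234,292,2):
        col=g[:,u]; v0=int(round(238+(u-230)*.155)); 
        k=v0+np.argmin(col[v0-8:v0+14])-8
        b=col[k]
        def cross(step,lev):
            i=k
            while col[i]<lev and abs(i-k)<8:i+=step
            j=i-step; return j+step*(lev-col[j])/(col[i]-col[j])
        up=max(col[k-6:k]);dn=max(col[k+1:k+7])
        t=cross(-1,(b+up)/2); e=cross(1,(b+dn)/2)
        c=camera_params("side");p=c["position"]
        def zat(v,x):
            d=c["rotation"]@np.linalg.solve(c["K"],[u,v,1.]);return (p+d*(x-p[0])/d[0])[2]*1000
        R.append((t,e,zat(t,cx-.083),zat(e,cx-.083),zat(t,cx-.083)-zat(e,cx-.083),b,up,dn))
    return np.array(R)
E
python3 - <<'E'
from h import *
np.set_printoptions(precision=1,suppress=True,linewidth=120)
for f in("side0","w0","w1"):
    r=band(f"pics/{f}.png"); print(f,np.median(r,0),r.std(0)); print(r[::7,:5])
E
```

```text
side0 [240.2 241.6 165.1 161.4   5.   88.  107.  103. ] [ 5.   6.6 10.1 14.8  7.   4.2  5.3 34.2]
[[231.4 232.5 165.1 162.3   2.8]
 [233.4 234.8 165.9 162.4   3.4]
 [241.7 250.6 151.  128.4  22.6]
 [240.6 244.7 159.8 149.7  10.1]
 [240.3 241.6 166.3 163.2   3.2]]
w0 [241.7 244.5 156.3 149.2   7.1 100.  120.  118. ] [ 5.9  7.3 14.1 17.7  5.2  5.2 11.1 37.1]
[[231.5 232.5 164.9 162.2   2.7]
 [233.5 234.7 165.7 162.7   3.1]
 [253.6 258.5 120.5 107.5  13.1]
 [240.8 243.8 159.4 152.    7.5]
 [240.3 241.6 166.2 163.2   3. ]]
w1 [240.2 243.5 165.  155.6   9.1  98.  121.  117. ] [ 6.6  7.4 14.3 17.3  5.4  4.5  6.4 26. ]
[[231.4 234.6 165.  157.    8. ]
 [233.5 237.1 165.7 156.6   9.1]
 [255.5 257.4 115.4 110.5   4.9]
 [243.5 246.5 152.6 145.1   7.5]
 [240.3 243.9 166.3 157.5   8.9]]
```

```bash
sed -i 's/round(238+/round(269+/; s/col\[v0-8:v0+14\])-8/col[v0-4:v0+8])-4/' h.py; python3 - <<'E'
from h import *
np.set_printoptions(precision=1,suppress=True,linewidth=120)
for f in("side0","w0","w1"):
    r=band(f"pics/{f}.png"); print(f,np.median(r,0),r.std(0)); print(r[::7,:5])
g=cv2.imread("pics/w1.png")[258:292,262]; print(g[:,2])
g=cv2.imread("pics/w0.png")[258:292,262]; print(g[:,2])
E
```

```text
side0 [270.2 275.3  74.2  61.3  12.7  25.  143.  170. ] [ 3.5  3.1  2.9  0.4  3.   2.5 32.1  4.3]
[[265.1 270.2  75.2  60.6  14.6]
 [265.3 272.6  81.8  61.3  20.5]
 [270.1 275.3  75.7  61.2  14.5]
 [273.3 277.6  74.2  62.   12.2]
 [275.9 280.4  74.3  61.7  12.6]]
w0 [270.5 275.2  74.3  61.7  12.5  31.  130.  192. ] [ 2.9  3.1  1.8  0.4  1.8  1.6 31.7  4.5]
[[265.5 269.9  73.9  61.4  12.5]
 [267.5 272.6  75.8  61.3  14.5]
 [270.6 275.2  74.3  61.5  12.9]
 [270.2 277.6  82.8  61.9  20.8]
 [275.8 280.3  74.5  61.9  12.5]]
w1 [273.3 277.6  66.5  54.1  12.4  31.  125.  183. ] [ 3.1  3.1  1.   0.4  1.1  1.3 26.5  8. ]
[[268.2 272.5  66.2  54.   12.2]
 [270.8 275.3  66.4  53.4  13. ]
 [273.3 277.6  66.9  54.4  12.4]
 [276.1 280.4  66.4  54.1  12.3]
 [278.5 282.8  66.9  54.8  12.1]]
[137 103  87  93  94 150 151 153 197 194 189 158 120 120 117 117  35  32  33  36 152 187 156 100 102 103 103 102 102
 105 101 106 103 103]
[ 93  97  99 102 103 195 197 193 175 120 119 119 118  49  35  32  34  97 184 182 192 188 160 103 102 103 102 103 102
 103 105 104 104 105]
```

The pad's bottom edge went from 61.7 to 54.1 mm (7.6 mm, matching 276°). The band is unchanged at 12.4 mm, so it hasn't touched, and about 2 mm of gap remains to the panel top at 52 mm. I'll regrip half a turn back and wind 170° more.

```bash
cat >> h.py <<'E'
def wind(q,a,n):
    t0=q[6]
    for i in range(n):
        q[6]=t0-a*(i+1)/n; move_joints(q); s=sense(); print(round(np.degrees(t0-s["joint_pos"][6])),s["ft_torque"].round(2),s["wrist_force"].round(1),"e7",round(s["joint_efforts"][6],2),round(s["time_s"],1))
        if abs(s["wrist_force"]).max()>45: print("stop");break
def look(f):
    a,d=camera("side"); cv2.imwrite(f"pics/{f}.png",a[:,:,::-1]); r=band(f"pics/{f}.png")
    print(f,"top,bot,thick",np.median(r[:,2:5],0).round(2))
E
python3 - <<'E'
from h import *
s=sense(); q=s["joint_pos"].copy()
command_gripper(.06); st("open"); look("w2")
qi=inverse_kinematics(np.array([CX,CY,.184+OZ-.0316]),s["tcp_rot"]); print(np.round(qi-q,3))
qi[6]=q[6]+np.pi; move_joints(qi); st("turned")
command_gripper(.0,110); s=st("grip")
if s["finger_gap"]>.018:
    wind(qi,np.radians(170),4); st("end"); look("w3")
E
```

```text
open dz -31.2 xy [0.5447 0.016 ] F [-1.  -0.7 -0.1] T [-0.03  0.04 -0.01] gap 0.0598 q7 -2.5 t 36.7
w2 top,bot,thick [66.51 54.14 12.47]
[ 0.001  0.001 -0.001 -0.002  0.     0.001 -0.001]
turned dz -31.6 xy [0.5443 0.0153] F [ 0.3  1.3 -0.1] T [0.   0.06 0.01] gap 0.0601 q7 0.65 t 39.4
grip dz -31.2 xy [0.544  0.0149] F [-2.8 -1.2  3.6] T [-0.27  0.57  0.27] gap 0.0225 q7 0.65 t 39.9
42 [-0.33  0.46  0.  ] [-2.1 -1.6  5.1] e7 -0.02 40.6
85 [-0.6   0.24  0.04] [-2.3 -2.8  5.4] e7 -0.04 41.3
127 [-0.86  0.22  0.08] [-0.6 -2.9  6. ] e7 -0.09 42.1
170 [-0.91  0.34  0.04] [-1.7 -3.5  5.6] e7 -0.09 42.8
end dz -31.3 xy [0.5445 0.014 ] F [-1.7 -3.5  5.6] T [-0.91  0.34  0.04] gap 0.0222 q7 -2.32 t 42.8
w3 top,bot,thick [62.26 51.99 10.14]
```

The pad's bottom now sits at 52.0 mm, the panel top, and the band has thinned to 10.1 mm, so the squeeze is about 2.2 mm. About 97° more is needed after one more regrip.

```bash
python3 - <<'E'
from h import *
s=sense(); q=s["joint_pos"].copy(); R=s["tcp_rot"]
command_gripper(.06); look("w4"); st("open")
qi=inverse_kinematics(np.array([CX,CY,.184+OZ-.0316]),R)
qi[6]=q[6]+np.pi; move_joints(qi)
command_gripper(.0,110); s=st("grip")
if s["finger_gap"]>.018:
    wind(qi,np.radians(97),3); st("end"); look("w5")
    command_gripper(.06); st("open"); look("w6")
E
```

```text
w4 top,bot,thick [62.83 51.99 10.69]
open dz -31.7 xy [0.5443 0.0156] F [ 0.1  0.4 -1. ] T [0.   0.01 0.02] gap 0.0598 q7 -2.32 t 43.4
grip dz -31.2 xy [0.5441 0.0148] F [-2.1 -1.4  4. ] T [-0.27  0.55  0.28] gap 0.0222 q7 0.82 t 46.5
32 [-0.4   0.63 -0.06] [-2.9 -2.   4.7] e7 0.04 47.0
65 [-0.44  0.45  0.02] [-2.3 -2.2  5.1] e7 0.01 47.6
97 [-0.63  0.32  0.  ] [-1.3 -2.7  5.7] e7 -0.02 48.2
end dz -31.3 xy [0.5446 0.0147] F [-1.3 -2.7  5.7] T [-0.63  0.32  0.  ] gap 0.0217 q7 -0.86 t 48.2
w5 top,bot,thick [60.75 51.98  9.08]
open dz -31.8 xy [0.5443 0.0156] F [-0.4  0.3 -0.3] T [0.03 0.05 0.02] gap 0.0602 q7 -0.87 t 48.8
w6 top,bot,thick [60.79 51.99  9.  ]
```

The band puts the squeeze at about 3.5 mm, while the angle suggests up to 5. I'll lift off clear and cross-check with platen depth and the crank's yaw.

```bash
python3 - <<'E'
from h import *
np.set_printoptions(precision=4,suppress=True)
p=sense()["position"]; move_l([p[0],p[1],.31],feed=.2); st("up")
a,d=camera("side"); cv2.imwrite("pics/w7.png",a[:,:,::-1])
A=cloud("side",np.load("pics/side0.npy")); B=cloud("side",d)
for xr in((.47,.485),(.485,.5)):
  for yr in((-.05,-.01),(.02,.08)):
    o=[]
    for C in(A,B):
        Q=C[200:310,190:340].reshape(-1,3); m=(Q[:,0]>xr[0])&(Q[:,0]<xr[1])&(Q[:,1]>yr[0])&(Q[:,1]<yr[1])&(Q[:,2]>.06)&(Q[:,2]<.12); o+=[m.sum(),np.median(Q[m,2])*1000,Q[m,2].std()*1000]
    print(xr,yr,np.round(o,2),"drop",o[1]-o[4])
# knob/head in cloud at seated heights: head top .152+.104=.256, knob top .286
Q=B.reshape(-1,3); Q=Q[(abs(Q[:,0]-.544)<.12)&(abs(Q[:,1]-.015)<.12)]
k=Q[(Q[:,2]>.262)&(Q[:,2]<.290)]; k=k; print("knob",len(k),k.mean(0),"head",Q[(Q[:,2]>.25)&(Q[:,2]<.26)].mean(0))
cv2.imwrite("pics/f.png",cv2.resize(a[120:310,180:380,::-1],None,fx=3,fy=3,interpolation=3))
E
```

```text
up dz 52.7 xy [0.5437 0.0156] F [-0.8  0.3 -0.6] T [ 0.02  0.01 -0.01] gap 0.0603 q7 -0.87 t 49.4
(0.47, 0.485) (-0.05, -0.01) [92.   89.43  0.96 93.   74.68  0.98] drop 14.750021895701735
(0.47, 0.485) (0.02, 0.08) [130.    89.71   0.97 129.    74.84   0.97] drop 14.868282589417305
(0.485, 0.5) (-0.05, -0.01) [91.   89.88  1.   84.   74.96  1.01] drop 14.924763473652732
(0.485, 0.5) (0.02, 0.08) [119.    89.6    1.07 123.    74.78   0.96] drop 14.818314256903719
knob 207 [ 0.4811 -0.0475  0.2771] head [ 0.5207 -0.0066  0.2549]
```

View pics/f.png

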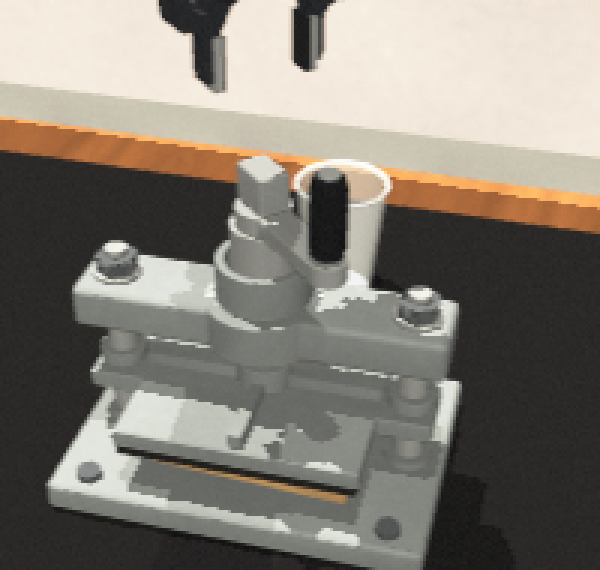

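The platen has dropped 14.8 mm by depth against a gap of about 9.5 mm, so the squeeze is about 5.3 mm; the band estimate is lower at 3.4 mm, but both are in range. The picture shows the crank upright in the collar (head at (262,185), knob at (328,215)), the clear cup standing, and the gripper clear. I'm handing it in.

```bash
python3 -c "
from rig import *
print(finish_job())"
```

```text
the job is handed in; nothing more can be done
None
```

The job is handed in, with no verdict shown: the crank stands fully home on the hex, the pad is squeezed about 5 mm by platen depth (3.4 mm by the pad's visible thickness, both inside 3–7.5 mm), the gripper is clear, and I saw no shift of the panel or cups, though I didn't measure them.

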